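# Load the assay reagent rack

### The arm

A 6-joint arm with a two-finger parallel gripper is mounted at the origin on the work surface. World frame = base frame: x ahead of the robot, y to its left, z up, the work surface at z = 0. Lengths are in m, angles in rad, forces in N, time in s.
With the tool pointing down it reaches from about 0.35 to 0.975 m from the base axis. Payload 7.1 kg.
Tool frame: the origin (TCP) lies on the centre line of the jaws, within the pads' length; the fingertips stand 17 mm ahead of it and the grasp point (between the pads) lies 2 mm behind it (env.nose_length is the y of the fingertips in the tool frame, in m); y points along the fingers, z is the direction in which the jaws open and shut, and the axes are right-handed (so a half turn about y gives the same grasp; the last joint's range is limited). The gripper opens to 88 mm and grips with 3 to 60 N. Pads are 20 mm wide; open, the fingers measure 115 mm over their backs; the gripper's body (75 mm by 178 mm) begins 61 mm behind the grasp point.
Start: joints at [1.249, 0.423, 1.63, -0, 1.089, -0.019], TCP at [0.186, 0.597, 0.24] pointing down, gripper open.
Joint ranges: [-3, 3], [-0.9, 2.11], [0.09, 2.58], [-1.31, 4.45], [0.11, 2.69], [-2.54, 2.54]. Speed limits (rad/s): [2.39, 2.39, 3.01, 3.14, 3.14, 3.14].

### API

Orientations are given as a rotation vector (axis times angle).
In Python, from bench import env gives the robot as it stands. The module is installed in compiled form; this text tells all that it offers.
- The arm moves only by the tool drive_tool, never from a script. Its argument "series" is a list of rows, each a list of 7 numbers: the shift along the tool's x, y, z in cm, then the turn, a rotation vector about the tool's x, y, z in rad, then the finger opening in cm, from 0 to 8.78. A call has exactly 8 rows; each row is the pose to reach, as a shift and turn from the pose commanded when the call began, along the tool's axes at that moment; what a row does not reach only later rows make up. A row lasts 1/12 s, in which the tool goes at most 41.7 mm and 7.16 degrees, less where a joint would pass 70% of its speed; a pose out of reach is approached as far as the arm can. A call with a gripper value outside its range is refused whole. The fingers move at their own pace and stop on an object; "grip_force" is the grip in N (left out, the last holds). Time passes only in rows, so rows that repeat a pose let the fingers close, or fill a call up. It gives the time, the measured TCP pose, the force and the opening at its end, in the units of the state.
- env.sense(): the state, without advancing time (a new reading comes with each control period).
- env.capture(name): name is "side" or "top" or "wrist"; returns the picture (480x640x3 uint8, red, green, blue); there is no depth.
- env.camera_info(name): a dict with "K" (3x3 intrinsics, pixels), "origin" and "orientation" of the camera in the world; the wrist camera has in their place "tool_from_camera" (4x4, takes a point from camera to tool coordinates, whose origin is the TCP and whose axes are the tool frame's). Camera axes: x right, y up, looking along -z (the intrinsics and any distortion apply to the point x, -y, -z); pixel columns grow to the right and rows downward; lengths in m; the calibration is good to about 2 mm. A picture is of the moment at which its call begins: read the wrist's pose just before it. camera_info takes no time and is no camera call.
- env.sign_off(): hands the job in, once; it reports no verdict.
Trained networks look in the newest picture that a camera, given by its name, has taken for a name from the list of things; names that differ only in an ending like _2 or _b are one class to them, and where a whole thing is asked for, a point or a joint stands for the part that bears it (a point fixed in the world has none). Each returns a list of dicts, best first, with "confidence" (0 to 1); they miss things now and then, are a little off and sometimes report something else, mostly with a low value. They report only what shows in the picture. A call takes as long as a camera call.
- env.regions_of(camera, target): "mask" (480x640 bool, what is visible of it) and "box" ([left, top, right, bottom] in pixels, round what is visible of it).
The state is a dict: "t": time; "joint_positions": joint angles; "dq": joint speeds; "joint_torque": joint torques, N m; "eef_pos": TCP position; "tcp_rot": TCP orientation; "force": force on the tool from outside, world axes, zero at the start; "moment": the same for the moment, N m; "opening": finger opening in m.
Only numpy, scipy, OpenCV 4.12 (cv2) and the standard library are available. Lean on these libraries where they do the work, as an engineer would, in place of code of your own. Each camera call takes 0.05 s, during which the arm holds its last target. There are 200 camera calls.

### The job

Load the reagent rack for the next run: stand each of the four white working-solution bottles in the rack cell of the same colour as its cap, upright and set down gently, not dropped or knocked over. The amber-brown bottles with the same cap colours are stock concentrates: leave them standing where they are.

Things in the scene. Friction and masses are not known exactly. Their poses are not given: they have to be found in the camera images.
- bottle_red: Working-solution bottle: WHITE plastic body, paper label with a red stripe, red screw cap. Loose, stands upright, 50 to 105 g. Round: body 38 mm diameter and straight-sided from the bottom to 60 mm up, sloping shoulder from 60 to 70 mm, cap 26 mm diameter from 70 to 90 mm (the top). Origin: centre of the underside; z runs up the bottle's axis. At least 30 mm free space to its neighbours.
- bottle_blue: Working-solution bottle: WHITE plastic body, paper label with a blue stripe, blue screw cap. Loose, stands upright, 50 to 105 g. Round: body 38 mm diameter and straight-sided from the bottom to 60 mm up, sloping shoulder from 60 to 70 mm, cap 26 mm diameter from 70 to 90 mm (the top). Origin: centre of the underside; z runs up the bottle's axis. At least 30 mm free space to its neighbours.
- bottle_green: Working-solution bottle: WHITE plastic body, paper label with a green stripe, green screw cap. Loose, stands upright, 50 to 105 g. Round: body 38 mm diameter and straight-sided from the bottom to 60 mm up, sloping shoulder from 60 to 70 mm, cap 26 mm diameter from 70 to 90 mm (the top). Origin: centre of the underside; z runs up the bottle's axis. At least 30 mm free space to its neighbours.
- bottle_yellow: Working-solution bottle: WHITE plastic body, paper label with a yellow stripe, yellow screw cap. Loose, stands upright, 50 to 105 g. Round: body 38 mm diameter and straight-sided from the bottom to 60 mm up, sloping shoulder from 60 to 70 mm, cap 26 mm diameter from 70 to 90 mm (the top). Origin: centre of the underside; z runs up the bottle's axis. At least 30 mm free space to its neighbours.
- stock_red: Stock-concentrate bottle, the look-alike: same shape and size and the same red cap, but a dark AMBER-BROWN body with a buff label. Loose, stands upright among the white bottles; it stays where it is. Origin: centre of the underside, z up its axis.
- stock_blue: Stock-concentrate bottle, the look-alike: same shape and size and the same blue cap, but a dark AMBER-BROWN body with a buff label. Loose, stands upright among the white bottles; it stays where it is. Origin: centre of the underside, z up its axis.
- cell_red: The all-red open cell of the fixed grey rack: square tray 63 mm outside, 57 mm inside, 24 mm tall, floor 4 mm. Fixed. Origin: centre of its underside, 6 mm above the bench (inner floor 10 mm, rim 30 mm above the bench). The 4 cells touch in a row along their y axis, 64 mm apart, in varying order; x axis across the row, clear both sides. Rack end cheeks are 34 mm tall.
- cell_blue: The all-blue open cell of the fixed grey rack: square tray 63 mm outside, 57 mm inside, 24 mm tall, floor 4 mm. Fixed. Origin: centre of its underside, 6 mm above the bench (inner floor 10 mm, rim 30 mm above the bench). The 4 cells touch in a row along their y axis, 64 mm apart, in varying order; x axis across the row, clear both sides. Rack end cheeks are 34 mm tall.
- cell_green: The all-green open cell of the fixed grey rack: square tray 63 mm outside, 57 mm inside, 24 mm tall, floor 4 mm. Fixed. Origin: centre of its underside, 6 mm above the bench (inner floor 10 mm, rim 30 mm above the bench). The 4 cells touch in a row along their y axis, 64 mm apart, in varying order; x axis across the row, clear both sides. Rack end cheeks are 34 mm tall.
- cell_yellow: The all-yellow open cell of the fixed grey rack: square tray 63 mm outside, 57 mm inside, 24 mm tall, floor 4 mm. Fixed. Origin: centre of its underside, 6 mm above the bench (inner floor 10 mm, rim 30 mm above the bench). The 4 cells touch in a row along their y axis, 64 mm apart, in varying order; x axis across the row, clear both sides. Rack end cheeks are 34 mm tall.

How it is judged:
At the end, for the whole second after the job is handed in: Each white bottle stands on the floor of the cell of its cap's colour (underside less than 8 mm above the cell's underside, axis within 18 mm of the cell's centre, leaning less than 0.1 rad), at rest and released; both amber bottles stand upright within 15 mm of where they started (horizontal distance between bottle_red and cell_red below 0.018 m and z of bottle_red in the frame of cell_red below 0.008 m and angle between each of bottle_red, bottle_blue, bottle_green, bottle_yellow, stock_red, stock_blue's own z axis and vertical below 0.1 rad and linear speed of each of bottle_red, bottle_blue, bottle_green, bottle_yellow, stock_red, stock_blue below 0.02 m/s and horizontal distance between bottle_blue and cell_blue below 0.018 m and z of bottle_blue in the frame of cell_blue below 0.008 m and horizontal distance between bottle_green and cell_green below 0.018 m and z of bottle_green in the frame of cell_green below 0.008 m and horizontal distance between bottle_yellow and cell_yellow below 0.018 m and z of bottle_yellow in the frame of cell_yellow below 0.008 m and distance of each of stock_red, stock_blue from where it was at the start of the episode below 0.015 m); the robot touches nothing.
It fails at once if an amber stock bottle is shifted by more than 15 mm, lifted or knocked over (distance of any of stock_red, stock_blue from where it was at the start of the episode above 0.015 m or angle between any of stock_red, stock_blue's own z axis and vertical above 0.35 rad).
It fails at once if a bottle is dropped or thrown (it flies free, touching nothing, faster than 0.6 m/s, which is a fall of about 18 mm) ((linear speed of bottle_red above 0.6 m/s and contact force between bottle_red and anything else below 0.005 N) or (linear speed of bottle_blue above 0.6 m/s and contact force between bottle_blue and anything else below 0.005 N) or (linear speed of bottle_green above 0.6 m/s and contact force between bottle_green and anything else below 0.005 N) or (linear speed of bottle_yellow above 0.6 m/s and contact force between bottle_yellow and anything else below 0.005 N) or (linear speed of stock_red above 0.6 m/s and contact force between stock_red and anything else below 0.005 N) or (linear speed of stock_blue above 0.6 m/s and contact force between stock_blue and anything else below 0.005 N)).
It fails at once if a white bottle is knocked over or laid down (leans more than 60 degrees) (angle between any of bottle_red, bottle_blue, bottle_green, bottle_yellow's own z axis and vertical above 1.05 rad).
It also fails if it takes over 112 s, if anything falls off the work surface, if the arm or the gripper's body presses on something with over 40 N, if the wrist force passes 120 N, or if a joint passes its speed limit or range.

## Working session

There is one attempt and no reset: what is moved stays moved. The work goes in short steps, Python scripts to look and compute and a tool call to move; the robot and the scene stay as the last step left them, time stands still between calls to the robot, and variables do not carry over. Pictures are saved under pics/ and viewed, about 12 in all and at most 16, crops included, and the job is handed in when it is done.

Besides the shell and the picture viewer there is one more tool, called after "Request:" in YAML: its name, and indented under it one key for each argument. drive_tool: Moves the arm, as the interface text tells. Its arguments: {"type":"object","properties":{"series":{"type":"array","items":{"type":"array","items":{"type":"number"}}},"grip_force":{"type":"number"}},"required":["series"]}

```bash
mkdir -p pics
python3 - <<'E'
from bench import env
import cv2
print(env.sense())
for n in("top","side"):
    im=env.capture(n); cv2.imwrite(f"pics/{n}0.png",im[:,:,::-1]); print(n,env.camera_info(n))
    if n=="top":
        for t in ["bottle_red","bottle_blue","bottle_green","bottle_yellow","stock_red","stock_blue","cell_red","cell_blue","cell_green","cell_yellow"]:
            print(t,[(r["box"],round(r["confidence"],2)) for r in env.regions_of("top",t)[:3]])
print(env.camera_info("wrist"))
E
```

```text
{'t': 0.0, 'joint_positions': array([ 1.24898479e+00,  4.23801476e-01,  1.63068254e+00, -3.13167819e-05,
        1.08860933e+00, -1.90321191e-02]), 'dq': array([-1.48171524e-04, -7.72838419e-04,  3.65687324e-04, -3.95945002e-04,
        1.19621993e-03,  2.27350241e-05]), 'joint_torque': array([-1.31036966e-03, -5.44628584e+01, -2.73661476e+01,  6.45355205e-02,
        2.24915746e-02, -1.21996568e-04]), 'eef_pos': array([0.18619396, 0.5960669 , 0.23892919]), 'tcp_rot': array([-1.55918885,  0.2378542 , -0.23749615]), 'force': array([-0.22172211,  0.52541218, -0.64033148]), 'moment': array([-0.02361361,  0.0263116 , -0.02287122]), 'opening': 0.0875859015621351}
top {'K': array([[460.81612339,   0.        , 322.57621169],
       [  0.        , 460.81612339, 242.83291138],
       [  0.        ,   0.        ,   1.        ]]), 'origin': array([0.38578699, 0.0171053 , 1.01185294]), 'orientation': array([ 0.11944259, -0.16676618, -1.58918772])}
bottle_red [([341.6, 288.7, 364.1, 312.2], 0.87)]
bottle_blue [([388.8, 264.6, 412.4, 284.9], 0.67)]
bottle_green [([398.0, 216.1, 420.7, 237.9], 0.88
[... 575 characters left out ...]
9],
       [  0.        ,   0.        ,   1.        ]]), 'origin': array([ 0.33078379, -0.70286242,  0.53439605]), 'orientation': array([ 0.98564894, -0.13991921, -0.29217512])}
{'K': array([[339.04484668,   0.        , 322.67336693],
       [  0.        , 339.04484668, 240.63663182],
       [  0.        ,   0.        ,   1.        ]]), 'tool_from_camera': array([[-1.88694594e-04, -9.51734917e-01, -3.06921181e-01,
        -8.47252426e-02],
       [ 4.51169688e-04,  3.06921074e-01, -9.51734864e-01,
        -1.44617422e-01],
       [ 9.99999880e-01, -3.18060757e-04,  3.71479599e-04,
        -6.57435391e-04],
       [ 0.00000000e+00,  0.00000000e+00,  0.00000000e+00,
         1.00000000e+00]])}
```

View pics/top0.png

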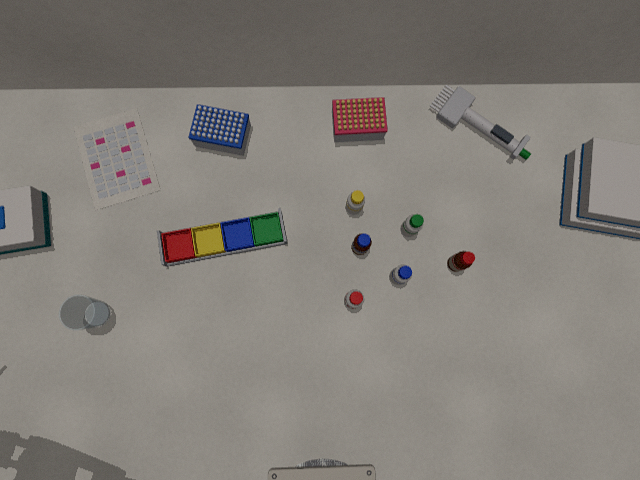

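View pics/side0.png

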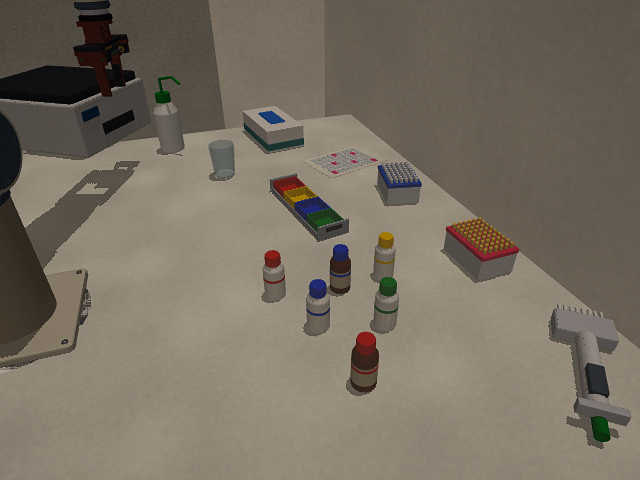

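Top view: the white bottles have their caps at yellow (357,198), green (415,222), blue (404,272) and red (356,298). The ambers are at blue (363,242) and red (466,258). The cells, left to right, are red, yellow, blue, green along row ~240.

```bash
cat > h.py <<'E'
from bench import env
import numpy as np, cv2
from scipy.spatial.transform import Rotation as R
def cam(name):
    i=env.camera_info(name)
    if name=="wrist":
        s=env.sense(); T=i["tool_from_camera"]; Rt=R.from_rotvec(s["tcp_rot"]).as_matrix()
        return i["K"],Rt@T[:3,3]+s["eef_pos"],Rt@T[:3,:3]
    return i["K"],i["origin"],R.from_rotvec(i["orientation"]).as_matrix()
def onz(c,uv,z):
    K,o,Rm=c; d=Rm@(np.linalg.inv(K)@[uv[0],uv[1],1]*np.array([1,-1,-1])); return o+d*(z-o[2])/d[2]
def pix(c,p):
    K,o,Rm=c; q=Rm.T@(np.asarray(p)-o)*np.array([1,-1,-1]); q=K@q; return q[:2]/q[2]
HUE=dict(red=[(0,8),(172,180)],yellow=[(18,34)],green=[(50,85)],blue=[(105,130)])
def blobs(im,col,amin=25,S=140,V=50):
    h=cv2.cvtColor(im,cv2.COLOR_RGB2HSV); m=np.zeros(h.shape[:2],bool)
    for a,b in HUE[col]: m|=(h[...,0]>=a)&(h[...,0]<=b)&(h[...,1]>S)&(h[...,2]>V)
    n,l,st,ce=cv2.connectedComponentsWithStats(m.astype(np.uint8))
    return [(st[k,4],ce[k].round(1),st[k,:4]) for k in range(1,n) if st[k,4]>=amin]
E
python3 - <<'E'
from h import *
for n in("top","side"):
    c=cam(n); im=cv2.imread(f"pics/{n}0.png")[:,:,::-1].copy()
    for col in HUE:
        for a,u,st in blobs(im,col,40):
            if a>6000: continue
            print(n,col,a,u,st,"cap",onz(c,u,.085)[:2].round(4),"cell",onz(c,u,.026)[:2].round(4))
E
```

```text
top red 914 [358.7 118.2] [333  98  54  37] cap [ 0.8275 -0.0981] cell [ 0.8557 -0.1054]
top red 912 [177.5 245.4] [161 228  36  35] cap [0.5566 0.2811] cell [0.5674 0.2979]
top red 161 [466.8 258. ] [459 252  16  14] cap [ 0.518  -0.3082] cell [ 0.5264 -0.3289]
top red 135 [355.9 297.7] [350 292  13  13] cap [ 0.4425 -0.077 ] cell [ 0.4461 -0.083 ]
top yellow 135 [356.9 196.9] [351 191  13  13] cap [ 0.6518 -0.0873] cell [ 0.6687 -0.0939]
top yellow 892 [207.3 239.9] [191 223  35  34] cap [0.5667 0.2213] cell [0.5782 0.2343]
top green 55 [524.9 153.4] [520 149  11  10] cap [ 0.7421 -0.453 ] cell [ 0.7648 -0.483 ]
top green 769 [266.1 228.9] [250 213  33  32] cap [0.5872 0.102 ] cell [0.6    0.1074]
top green 114 [416.7 220.5] [411 215  12  13] cap [ 0.5988 -0.2097] cell [ 0.6124 -0.2242]
top blue 827 [220.1 129.6] [189 106  60  43] cap [0.8053 0.1988] cell [0.832  0.2104]
top blue 99 [  1.8 217.8] [  0 206   5  23] cap [0.6208 0.6358] cell [0.6358 0.6751]
top blue 871 [236.9 234.4] [221 218  34  34] cap [0.5769 0.1615] cell [0.5891 0.1707]
top blue 135 [363.2 239.9] [357 234  13  13
[... 1879 characters left out ...]
 [322.2 220.4] [307 214  28  12] cap [0.5651 0.0073] cell [0.5958 0.1005]
side green 120 [388.  281.6] [381 277  16  10] cap [ 0.6039 -0.206 ] cell [ 0.6397 -0.1407]
side green 184 [601.6 424.9] [594 416  16  19] cap [ 0.7176 -0.5108] cell [ 0.7684 -0.4856]
side blue 190 [271.1 117. ] [258 111  27  13] cap [0.6134 0.6557] cell [0.6505 0.8341]
side blue 191 [398.8 180.7] [378 165  43  23] cap [0.7839 0.1152] cell [0.8433 0.2227]
side blue 275 [309.8 205.3] [295 197  35  17] cap [0.5601 0.073 ] cell [0.5902 0.1748]
side blue 192 [340.3 251.8] [333 244  15  17] cap [ 0.5612 -0.104 ] cell [ 0.5914 -0.0254]
side blue 214 [317.7 287.5] [309 279  17  20] cap [ 0.4937 -0.1838] cell [ 0.5151 -0.1156]
```

```bash
cat >> h.py <<'E'
RZ=np.array([.986,.168,0.]); RZ/=np.linalg.norm(RZ)
def goalR(flip=1):
    y=np.array([0,0,-1.]); z=RZ*flip; return np.stack([np.cross(y,z),y,z],1)
def go(p,flip=1,show=True):
    s=env.sense(); Rc=R.from_rotvec(s["tcp_rot"]).as_matrix()
    d=Rc.T@(np.array(p)-s["eef_pos"])*100; w=R.from_matrix(Rc.T@goalR(flip)).as_rotvec()
    print("t",round(s["t"],2),"tcp",s["eef_pos"].round(4),"shift cm",d.round(2),"rot",w.round(3)); return d,w
E
python3 - <<'E'
from h import *
print(R.from_rotvec(env.sense()["tcp_rot"]).as_matrix().round(3), goalR().round(3))
go([.652,-.087,.2]); go([.652,-.087,.2],-1)
E
```

```text
[[ 0.955  0.     0.298]
 [-0.298  0.     0.955]
 [ 0.    -1.     0.   ]] [[ 0.168  0.     0.986]
 [-0.986  0.     0.168]
 [ 0.    -1.     0.   ]]
t 0.6 tcp [0.1863 0.5966 0.2397] shift cm [ 64.83   3.97 -51.36] rot [-0.     1.099 -0.   ]
t 0.6 tcp [0.1863 0.5966 0.2397] shift cm [ 64.83   3.97 -51.36] rot [-0.    -2.042  0.   ]
```

Request:
drive_tool:
  series:
    - [3.2, 0.2, -2.5, 0, 0.06, 0, 8]
    - [6.4, 0.4, -5.1, 0, 0.12, 0, 8]
    - [9.7, 0.6, -7.7, 0, 0.18, 0, 8]
    - [12.9, 0.8, -10.2, 0, 0.24, 0, 8]
    - [16.1, 1.0, -12.8, 0, 0.3, 0, 8]
    - [19.4, 1.2, -15.4, 0, 0.36, 0, 8]
    - [22.6, 1.4, -17.9, 0, 0.42, 0, 8]
    - [25.9, 1.6, -20.5, 0, 0.48, 0, 8]

```text
t: 1.27
eef_pos: [0.373, 0.3224, 0.2239]
tcp_rot: [-1.482, 0.614, -0.614]
force: [0.2, -0.0, 0.2]
opening: 0.0802
```

```bash
python3 -c "
from h import *
go([.652,-.087,.2])"
```

```text
t 1.27 tcp [0.373  0.3224 0.2239] shift cm [48.68  2.39 -9.22] rot [-0.001  0.617 -0.   ]
```

Request:
drive_tool:
  series:
    - [3.9, 0.2, -0.7, 0, 0.06, 0, 8]
    - [7.8, 0.4, -1.4, 0, 0.12, 0, 8]
    - [11.7, 0.6, -2.2, 0, 0.18, 0, 8]
    - [15.6, 0.8, -2.9, 0, 0.24, 0, 8]
    - [19.5, 1.0, -3.7, 0, 0.3, 0, 8]
    - [23.4, 1.2, -4.4, 0, 0.36, 0, 8]
    - [27.3, 1.4, -5.2, 0, 0.42, 0, 8]
    - [31.2, 1.6, -5.9, 0, 0.48, 0, 8]

```text
t: 1.93
eef_pos: [0.5526, 0.0601, 0.2078]
tcp_rot: [-1.338, 0.981, -0.982]
force: [-0.5, 1.1, 0.7]
opening: 0.08
```

```bash
python3 -c "
from h import *
go([.652,-.087,.2])"
```

```text
t 1.93 tcp [0.5526 0.0601 0.2078] shift cm [17.02  0.79  5.06] rot [-0.     0.136  0.   ]
```

Request:
drive_tool:
  series:
    - [3.4, 0.2, 1.0, 0, 0.03, 0, 8]
    - [6.8, 0.4, 2.0, 0, 0.06, 0, 8]
    - [10.2, 0.6, 3.0, 0, 0.09, 0, 8]
    - [13.6, 0.7, 4.0, 0, 0.12, 0, 8]
    - [16.0, 0.8, 4.8, 0, 0.136, 0, 8]
    - [17.0, 0.8, 5.1, 0, 0.136, 0, 8]
    - [17.0, 0.8, 5.1, 0, 0.136, 0, 8]
    - [17.0, 0.8, 5.1, 0, 0.136, 0, 8]

```text
t: 2.6
eef_pos: [0.6513, -0.0841, 0.1994]
tcp_rot: [-1.286, 1.083, -1.081]
force: [-0.3, 0.1, -0.1]
opening: 0.0801
```

```bash
cat >> h.py <<'E'
def look(name,cols,amin=150):
    c=cam("wrist"); im=env.capture("wrist"); cv2.imwrite(f"pics/{name}.png",im[:,:,::-1])
    for col in cols:
        for a,u,st in blobs(im,col,amin): print(col,a,u,st,"cap",onz(c,u,.087)[:2].round(4),"cell",onz(c,u,.026)[:2].round(4))
E
python3 -c "
from h import *
go([.652,-.087,.2]); look('w1',HUE)"
```

```text
t 2.6 tcp [ 0.6513 -0.0841  0.1994] shift cm [ 0.29 -0.07  0.02] rot [ 0.001  0.003 -0.001]
red 1362 [ 61.4 188.1] [ 38 171  49  36] cap [ 0.4483 -0.0756] cell [ 0.4035 -0.0932]
red 3012 [522.1 266.8] [469 221 123 115] cap [ 0.8151 -0.077 ] cell [ 0.8573 -0.095 ]
yellow 666 [326.3 247.5] [310 232  32  31] cap [ 0.6547 -0.088 ] cell [ 0.6589 -0.1087]
yellow 640 [496.2 393. ] [477 358  33  67] cap [ 0.8354 -0.2019] cell [ 0.8826 -0.2496]
yellow 614 [148.5 395.5] [137 360  33  65] cap [ 0.5165 -0.2606] cell [ 0.4879 -0.3221]
yellow 4962 [474.6 456.9] [279 443 355  25] cap [ 0.8398 -0.281 ] cell [ 0.8879 -0.3474]
green 1823 [305.   12.1] [266   0  78  27] cap [0.6126 0.07  ] cell [0.6068 0.0869]
green 578 [244.5 361. ] [229 346  32  27] cap [ 0.601 -0.207] cell [ 0.5925 -0.2558]
blue 669 [123.7 316.6] [108 302  39  29] cap [ 0.4942 -0.1797] cell [ 0.4603 -0.2221]
```

View pics/w1.png

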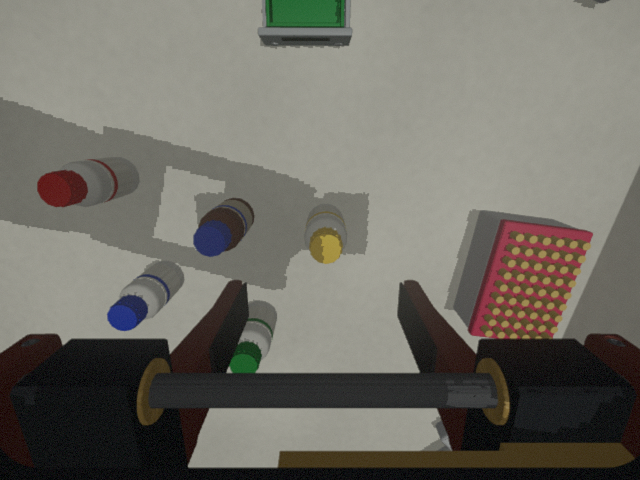

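Yellow white bottle is at wrist pixel (326,247), between the fingers, which agrees with the top view to 2 mm. I'll descend on it.

Request:
drive_tool:
  series:
    - [0.2, 3.0, 0.1, 0, 0, 0, 8]
    - [0.4, 6.5, 0.1, 0, 0, 0, 8]
    - [0.4, 10, 0.1, 0, 0, 0, 8]
    - [0.4, 12.5, 0.1, 0, 0, 0, 8]
    - [0.4, 14.5, 0.1, 0, 0, 0, 8]
    - [0.4, 15.3, 0.1, 0, 0, 0, 8]
    - [0.4, 15.3, 0.1, 0, 0, 0, 7]
    - [0.4, 15.3, 0.1, 0, 0, 0, 6]
  grip_force: 20

```text
t: 3.32
eef_pos: [0.6536, -0.0873, 0.0474]
tcp_rot: [-1.286, 1.081, -1.081]
force: [0.8, -0.7, 0.9]
opening: 0.0701
```

Request:
drive_tool:
  series:
    - [0, 0, 0, 0, 0, 0, 5]
    - [0, 0, 0, 0, 0, 0, 4.5]
    - [0, 0, 0, 0, 0, 0, 4.0]
    - [0, 0, 0, 0, 0, 0, 3.5]
    - [0, 0, 0, 0, 0, 0, 3]
    - [0, 0, 0, 0, 0, 0, 3]
    - [0, 0, 0, 0, 0, 0, 3]
    - [0, 0, 0, 0, 0, 0, 3]
  grip_force: 20

```text
t: 3.98
eef_pos: [0.654, -0.0883, 0.0474]
tcp_rot: [-1.285, 1.081, -1.082]
force: [-1.3, -0.4, 5.9]
opening: 0.0374
```

Request:
drive_tool:
  series:
    - [0, -0.8, 0, 0, 0, 0, 3]
    - [0, -2.5, 0, 0, 0, 0, 3]
    - [0, -5, 0, 0, 0, 0, 3]
    - [0, -8, 0, 0, 0, 0, 3]
    - [0, -10.5, 0, 0, 0, 0, 3]
    - [0, -12, 0, 0, 0, 0, 3]
    - [0, -12.5, 0, 0, 0, 0, 3]
    - [0, -12.5, 0, 0, 0, 0, 3]

```text
t: 4.65
eef_pos: [0.6543, -0.0883, 0.1733]
tcp_rot: [-1.284, 1.08, -1.083]
force: [-0.1, -0.3, 0.1]
opening: 0.0377
```

```bash
python3 -c "
from h import *
go([.578,.2345,.19]);print(env.sense()['opening'],env.sense()['force'])"
```

```text
t 4.65 tcp [ 0.6543 -0.0883  0.1733] shift cm [-33.11  -1.71  -1.98] rot [-0.002  0.003  0.001]
0.037701861975230185 [-0.10065213 -0.2850777   0.05513217]
```

Request:
drive_tool:
  series:
    - [-1.2, -0.1, -0.1, 0, 0, 0, 3]
    - [-3.4, -0.4, -0.2, 0, 0, 0, 3]
    - [-6.2, -0.7, -0.4, 0, 0, 0, 3]
    - [-9.4, -1.0, -0.6, 0, 0, 0, 3]
    - [-12.7, -1.3, -0.8, 0, 0, 0, 3]
    - [-16, -1.5, -1.0, 0, 0, 0, 3]
    - [-19.3, -1.7, -1.2, 0, 0, 0, 3]
    - [-22.6, -1.7, -1.4, 0, 0, 0, 3]

```text
t: 5.32
eef_pos: [0.5992, 0.134, 0.1872]
tcp_rot: [-1.288, 1.084, -1.08]
force: [0.2, 0.3, -0.9]
opening: 0.0378
```

Request:
drive_tool:
  series:
    - [-3, 0, -0.2, 0, 0, 0, 3]
    - [-5.5, 0, -0.3, 0, 0, 0, 3]
    - [-7.6, 0, -0.5, 0, 0, 0, 3]
    - [-9.2, 0, -0.6, 0, 0, 0, 3]
    - [-10.1, 0, -0.6, 0, 0, 0, 3]
    - [-10.5, 0, -0.6, 0, 0, 0, 3]
    - [-10.5, 0, -0.6, 0, 0, 0, 3]
    - [-10.5, 0, -0.6, 0, 0, 0, 3]

```text
t: 5.98
eef_pos: [0.577, 0.234, 0.188]
tcp_rot: [-1.287, 1.082, -1.081]
force: [-0.4, 0.1, -1.3]
opening: 0.0377
```

```bash
python3 -c "
from h import *
d=go([.578,.2345,.056]);print(env.sense()['opening']); look('w2',HUE)
c=cam('wrist')
for z in (.186,.1):print(pix(c,[*env.sense()['eef_pos'][:2],z]))"
```

```text
t 5.98 tcp [0.577 0.234 0.188] shift cm [-0.04 13.2   0.13] rot [0.001 0.003 0.   ]
0.03773030000166109
red 5102 [327.9 156. ] [292 119  74  75] cap [0.5688 0.3011] cell [0.5703 0.2971]
yellow 3912 [328.2 222.7] [294 193  69  67] cap [0.5775 0.2533] cell [0.5812 0.2375]
yellow 174 [322.2 277.6] [292 273  62  16] cap [0.5807 0.2085] cell [0.5853 0.1815]
yellow 3272 [322.3 348.1] [287 317  72  56] cap [0.592  0.1443] cell [0.5993 0.1014]
yellow 339 [238.  396.2] [232 362  18  63] cap [0.5263 0.0816] cell [0.5173 0.0232]
yellow 172 [407.8 410.8] [401 389  13  36] cap [0.6799 0.0919] cell [0.709 0.036]
yellow 4990 [373.2 457. ] [176 443 363  25] cap [0.661  0.0322] cell [ 0.6854 -0.0386]
blue 3695 [581.5 294.3] [518 235 122 129] cap [0.788  0.2298] cell [0.844  0.2081]
[322.96472417 312.33576955]
[322.98092623 252.38473639]
```

View pics/w2.png

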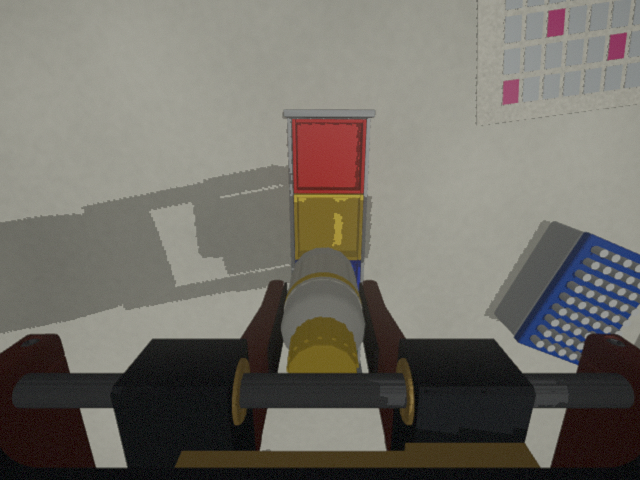

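Wrist view shows the yellow bottle upright in the jaws. The red cell is at pixel (328,156) and the yellow cell around column 328, i.e. about 3 mm toward +x. I'll descend into the cell.

Request:
drive_tool:
  series:
    - [0, 2, 0.2, 0, 0, 0, 3]
    - [0, 5, 0.3, 0, 0, 0, 3]
    - [0, 8, 0.3, 0, 0, 0, 3]
    - [0, 10.5, 0.3, 0, 0, 0, 3]
    - [0, 12, 0.3, 0, 0, 0, 3]
    - [0, 12.6, 0.3, 0, 0, 0, 3]
    - [0, 12.9, 0.3, 0, 0, 0, 3]
    - [0, 13.0, 0.3, 0, 0, 0, 3]

```text
t: 6.7
eef_pos: [0.5806, 0.2345, 0.0588]
tcp_rot: [-1.285, 1.082, -1.082]
force: [0.9, -0.4, -0.3]
opening: 0.0379
```

Request:
drive_tool:
  series:
    - [0, 0.1, 0, 0, 0, 0, 3]
    - [0, 0.1, 0, 0, 0, 0, 3]
    - [0, 0.1, 0, 0, 0, 0, 3.5]
    - [0, 0.1, 0, 0, 0, 0, 4]
    - [0, 0.1, 0, 0, 0, 0, 4.5]
    - [0, 0.1, 0, 0, 0, 0, 5.2]
    - [0, 0.1, 0, 0, 0, 0, 6]
    - [0, 0.1, 0, 0, 0, 0, 6]

```text
t: 7.37
eef_pos: [0.5802, 0.2351, 0.0578]
tcp_rot: [-1.285, 1.081, -1.082]
force: [-0.2, -0.4, -0.6]
opening: 0.0589
```

Request:
drive_tool:
  series:
    - [0, -0.5, 0, 0, 0, 0, 6.5]
    - [0, -2, 0, 0, 0, 0, 7]
    - [0, -5, 0, 0, 0, 0, 7]
    - [0, -8, 0, 0, 0, 0, 7]
    - [0, -11, 0, 0, 0, 0, 7]
    - [0, -13, 0, 0, 0, 0, 7.5]
    - [0, -13.5, 0, 0, 0, 0, 8]
    - [0, -13.5, 0, 0, 0, 0, 8]

```text
t: 8.03
eef_pos: [0.5811, 0.2354, 0.1946]
tcp_rot: [-1.282, 1.08, -1.083]
force: [0.3, 0.1, -0.2]
opening: 0.08
```

```bash
python3 -c "
from h import *
go([.600,-.209,.185]); look('w3',['red','yellow','blue'])"
```

```text
t 8.03 tcp [0.5811 0.2354 0.1946] shift cm [44.1   0.91 -5.75] rot [-0.004  0.003 -0.001]
red 4864 [322.  156.5] [287 121  72  72] cap [0.5694 0.3012] cell [0.5702 0.2971]
yellow 3011 [321.6 226.8] [289 193  68  72] cap [0.5781 0.2491] cell [0.581  0.2324]
yellow 582 [149. 396.] [138 359  32  66] cap [0.4498 0.064 ] cell [0.4217 0.0025]
yellow 421 [497.7 402.2] [483 369  25  56] cap [0.7674 0.111 ] cell [0.8161 0.0609]
yellow 4932 [474.4 456.8] [277 443 356  25] cap [0.7666 0.0431] cell [ 0.8151 -0.0234]
blue 3542 [574.9 288.2] [507 233 133 109] cap [0.7919 0.2331] cell [0.8465 0.2125]
blue 2945 [321.7 288.6] [291 259  63  57] cap [0.5871 0.1974] cell [0.5922 0.1682]
```

View pics/w3.png

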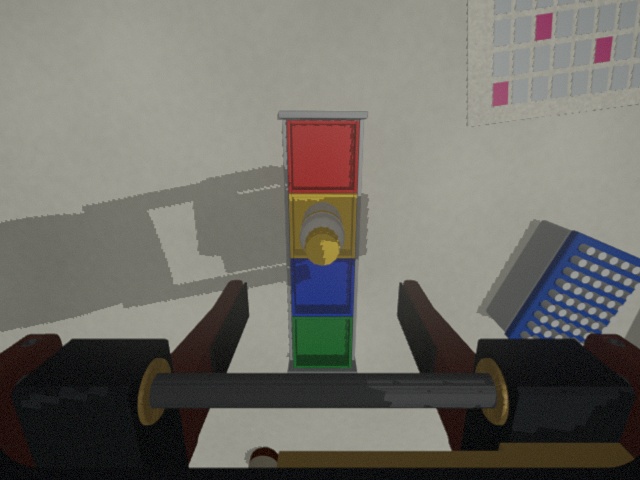

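Yellow bottle stands centred in its cell (cap at (322,247), base about (322,222)). Next is green.

Request:
drive_tool:
  series:
    - [3.5, 0.1, -0.5, 0, 0, 0, 8]
    - [7.5, 0.2, -1, 0, 0, 0, 8]
    - [11.5, 0.3, -1.5, 0, 0, 0, 8]
    - [15.5, 0.4, -2, 0, 0, 0, 8]
    - [19.5, 0.5, -2.5, 0, 0, 0, 8]
    - [23.5, 0.6, -3.1, 0, 0, 0, 8]
    - [27.5, 0.7, -3.6, 0, 0, 0, 8]
    - [31.5, 0.9, -4.1, 0, 0, 0, 8]

```text
t: 8.75
eef_pos: [0.5922, -0.0841, 0.1814]
tcp_rot: [-1.288, 1.084, -1.079]
force: [1.2, 0.3, -0.6]
opening: 0.08
```

Request:
drive_tool:
  series:
    - [4, 0, -0.5, 0, 0, 0, 8]
    - [7.5, 0, -1.0, 0, 0, 0, 8]
    - [10, 0, -1.4, 0, 0, 0, 8]
    - [11.6, 0, -1.6, 0, 0, 0, 8]
    - [12.3, 0, -1.7, 0, 0, 0, 8]
    - [12.6, 0, -1.7, 0, 0, 0, 8]
    - [12.6, 0, -1.7, 0, 0, 0, 8]
    - [12.6, 0, -1.7, 0, 0, 0, 8]

```text
t: 9.42
eef_pos: [0.5984, -0.208, 0.1832]
tcp_rot: [-1.286, 1.082, -1.08]
force: [0.5, 0.4, -1.2]
opening: 0.0796
```

```bash
python3 -c "
from h import *
go([.600,-.208,.047]); look('w4',['green','blue','red'])"
```

```text
t 9.42 tcp [ 0.5984 -0.208   0.1832] shift cm [ 0.04 13.62  0.17] rot [ 0.001  0.004 -0.001]
blue 1261 [296.8  81.5] [278  61  40  42] cap [ 0.5619 -0.0977] cell [ 0.5563 -0.0908]
blue 867 [183.7 189.5] [167 171  38  35] cap [ 0.493 -0.181] cell [ 0.47   -0.1952]
red 1734 [118.7  17. ] [89  0 57 41] cap [ 0.4484 -0.0807] cell [ 0.414  -0.0695]
red 3427 [617.4 168.4] [583  80  57 157] cap [ 0.7906 -0.1139] cell [ 0.8429 -0.1111]
```

View pics/w4.png

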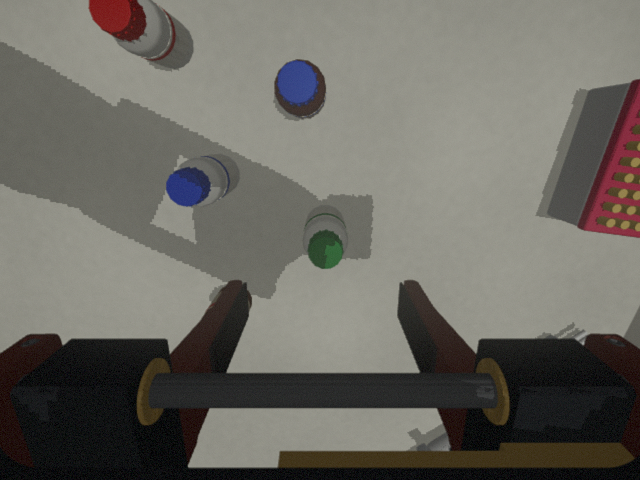

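```bash
python3 -c "
from h import *
c=cam('wrist');im=cv2.imread('pics/w4.png')[:,:,::-1].copy()
for V in (25,35): print([(a,u,onz(c,u,.087).round(4)) for a,u,s in blobs(im,'green',100,120,V)])"
```

```text
[(np.int32(158), array([333.2, 253.6]), array([ 0.6068, -0.2104,  0.087 ]))]
[(np.int32(158), array([333.2, 253.6]), array([ 0.6068, -0.2104,  0.087 ]))]
```

Green cap centre is at (325,250), between the jaws, giving (0.600, -0.208). I'll descend and grip.

Request:
drive_tool:
  series:
    - [0, 2.0, 0.2, 0, 0, 0, 8]
    - [0, 5.5, 0.2, 0, 0, 0, 8]
    - [0, 9, 0.2, 0, 0, 0, 8]
    - [0, 11.5, 0.2, 0, 0, 0, 8]
    - [0, 13, 0.2, 0, 0, 0, 7.5]
    - [0, 13.6, 0.2, 0, 0, 0, 7]
    - [0, 13.6, 0.2, 0, 0, 0, 6]
    - [0, 13.6, 0.2, 0, 0, 0, 5]

```text
t: 10.13
eef_pos: [0.6014, -0.2089, 0.0487]
tcp_rot: [-1.285, 1.08, -1.082]
force: [-0.7, -0.1, 0.4]
opening: 0.0598
```

Request:
drive_tool:
  series:
    - [0, 0, 0, 0, 0, 0, 4.5]
    - [0, 0, 0, 0, 0, 0, 4]
    - [0, 0, 0, 0, 0, 0, 3.5]
    - [0, 0, 0, 0, 0, 0, 3]
    - [0, 0, 0, 0, 0, 0, 3]
    - [0, 0, 0, 0, 0, 0, 3]
    - [0, 0, 0, 0, 0, 0, 3]
    - [0, 0, 0, 0, 0, 0, 3]

```text
t: 10.8
eef_pos: [0.6011, -0.2094, 0.0489]
tcp_rot: [-1.285, 1.08, -1.083]
force: [-1.3, 0.3, 7.6]
opening: 0.0376
```

Request:
drive_tool:
  series:
    - [0, -0.8, 0, 0, 0, 0, 3]
    - [0, -2.5, 0, 0, 0, 0, 3]
    - [0, -5, 0, 0, 0, 0, 3]
    - [0, -8, 0, 0, 0, 0, 3]
    - [0, -11, 0, 0, 0, 0, 3]
    - [0, -13, 0, 0, 0, 0, 3]
    - [0, -14, 0, 0, 0, 0, 3]
    - [0, -14, 0, 0, 0, 0, 3]

```text
t: 11.47
eef_pos: [0.6017, -0.2095, 0.1905]
tcp_rot: [-1.284, 1.078, -1.085]
force: [0.7, 0.0, -1.1]
opening: 0.0375
```

```bash
python3 -c "
from h import *
go([.601,.1075,.188])"
```

```text
t 11.47 tcp [ 0.6017 -0.2095  0.1905] shift cm [-31.25   0.2    5.35] rot [-0.004  0.003  0.002]
```

Request:
drive_tool:
  series:
    - [-1.2, 0, 0.2, 0, 0, 0, 3]
    - [-3.4, 0, 0.6, 0, 0, 0, 3]
    - [-6.2, 0, 1.1, 0, 0, 0, 3]
    - [-9.4, 0, 1.6, 0, 0, 0, 3]
    - [-12.7, 0, 2.2, 0, 0, 0, 3]
    - [-16, 0, 2.7, 0, 0, 0, 3]
    - [-19.3, 0, 3.3, 0, 0, 0, 3]
    - [-22.5, 0, 3.9, 0, 0, 0, 3]

```text
t: 12.13
eef_pos: [0.5984, 0.0217, 0.1853]
tcp_rot: [-1.288, 1.085, -1.079]
force: [0.6, -0.0, -0.5]
opening: 0.0379
```

Request:
drive_tool:
  series:
    - [-2.8, 0, 0.5, -0.002, 0, 0.001, 3]
    - [-5, 0, 0.9, -0.004, 0.003, 0.002, 3]
    - [-6.8, 0, 1.2, -0.004, 0.003, 0.002, 3]
    - [-8.0, 0, 1.4, -0.004, 0.003, 0.002, 3]
    - [-8.6, 0, 1.5, -0.004, 0.003, 0.002, 3]
    - [-8.8, 0, 1.5, -0.004, 0.003, 0.002, 3]
    - [-8.8, 0, 1.5, -0.004, 0.003, 0.002, 3]
    - [-8.8, 0, 1.5, -0.004, 0.003, 0.002, 3]

```text
t: 12.8
eef_pos: [0.5999, 0.1078, 0.1873]
tcp_rot: [-1.287, 1.088, -1.081]
force: [-0.9, -0.3, -1.1]
opening: 0.0379
```

```bash
python3 -c "
from h import *
go([.601,.1075,.0595]); print(env.sense()['opening']);look('w5',['red','yellow','blue','green'],600)"
```

```text
t 12.8 tcp [0.5999 0.1078 0.1873] shift cm [ 0.07 12.78  0.16] rot [ 0.005 -0.    -0.002]
0.03790074304506614
red 2583 [327.9  15.5] [288   0  81  32] cap [0.5768 0.2594] cell [0.5744 0.2765]
yellow 5001 [327.4  72. ] [288  32  80  86] cap [0.582  0.2278] cell [0.5809 0.237 ]
yellow 4979 [373.4 457. ] [176 443 364  25] cap [ 0.6824 -0.0925] cell [ 0.7063 -0.163 ]
blue 4594 [602.5 164.5] [546  69  94 175] cap [0.7834 0.202 ] cell [0.8325 0.2048]
blue 4703 [326.3 156.7] [291 120  74  74] cap [0.5905 0.1745] cell [0.5915 0.1705]
green 2467 [323.2 352.5] [290 318  69  55] cap [0.6156 0.0147] cell [ 0.6228 -0.0291]
```

Request:
drive_tool:
  series:
    - [0, 2, 0.2, 0, 0, 0, 3]
    - [0, 5, 0.2, 0, 0, 0, 3]
    - [0, 8, 0.2, 0, 0, 0, 3]
    - [0, 10.5, 0.2, 0, 0, 0, 3]
    - [0, 12, 0.2, 0, 0, 0, 3]
    - [0, 12.5, 0.2, 0, 0, 0, 3]
    - [0, 12.7, 0.2, 0, 0, 0, 3]
    - [0, 12.8, 0.2, 0, 0, 0, 3]

```text
t: 13.52
eef_pos: [0.6021, 0.1086, 0.0601]
tcp_rot: [-1.285, 1.088, -1.082]
force: [0.1, -0.2, -0.5]
opening: 0.0375
```

Request:
drive_tool:
  series:
    - [0, 0.1, 0, 0, 0, 0, 3]
    - [0, 0.1, 0, 0, 0, 0, 3]
    - [0, 0.1, 0, 0, 0, 0, 3.5]
    - [0, 0.1, 0, 0, 0, 0, 4]
    - [0, 0.1, 0, 0, 0, 0, 4.5]
    - [0, 0.1, 0, 0, 0, 0, 5.2]
    - [0, 0.1, 0, 0, 0, 0, 6]
    - [0, 0.1, 0, 0, 0, 0, 6]

```text
t: 14.18
eef_pos: [0.6016, 0.1091, 0.0588]
tcp_rot: [-1.286, 1.087, -1.081]
force: [0.2, 0.1, 0.5]
opening: 0.0591
```

Request:
drive_tool:
  series:
    - [0, -0.5, 0, 0, 0, 0, 6.5]
    - [0, -2, 0, 0, 0, 0, 7]
    - [0, -5, 0, 0, 0, 0, 7]
    - [0, -8, 0, 0, 0, 0, 7]
    - [0, -11, 0, 0, 0, 0, 7]
    - [0, -13, 0, 0, 0, 0, 7.5]
    - [0, -13.5, 0, 0, 0, 0, 8]
    - [0, -13.5, 0, 0, 0, 0, 8]

```text
t: 14.85
eef_pos: [0.6031, 0.109, 0.1955]
tcp_rot: [-1.283, 1.085, -1.082]
force: [0.1, 0.4, -0.8]
opening: 0.0795
```

```bash
python3 -c "
from h import *
go([.493,-.180,.185]); look('w6',['yellow','blue'])"
```

```text
t 14.85 tcp [0.6031 0.109  0.1955] shift cm [ 26.64   1.01 -15.71] rot [ 0.     0.    -0.002]
yellow 4838 [322.8  75.5] [284  36  78  84] cap [0.5827 0.2277] cell [0.5812 0.2363]
yellow 646 [149.4 395.4] [138 359  32  66] cap [ 0.4705 -0.0625] cell [ 0.442  -0.1238]
yellow 436 [498.  403.6] [483 369  26  56] cap [ 0.7894 -0.0174] cell [ 0.8377 -0.0678]
yellow 5058 [472.4 456.8] [278 443 356  24] cap [ 0.7856 -0.0841] cell [ 0.833  -0.1505]
blue 4737 [594.2 163.1] [535  72 105 170] cap [0.788  0.2037] cell [0.8359 0.2066]
blue 4460 [322.1 156.5] [288 121  71  72] cap [0.5912 0.1749] cell [0.5918 0.1708]
blue 806 [246.2 431.8] [232 414  30  36] cap [ 0.5626 -0.0903] cell [ 0.5563 -0.1582]
```

View pics/w6.png

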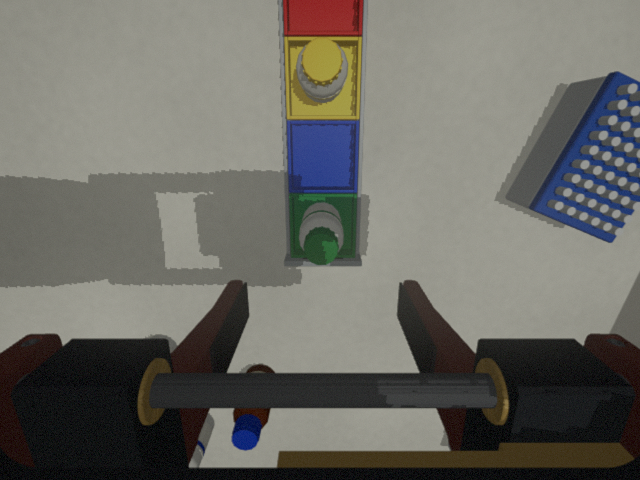

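Green stands in its cell (cap (322,245)), with yellow centred at (322,65). Next is the blue white bottle.

Request:
drive_tool:
  series:
    - [3, 0.1, -1.8, 0, 0, 0, 8]
    - [6.2, 0.3, -3.7, 0, 0, 0, 8]
    - [9.5, 0.4, -5.6, 0, 0, 0, 8]
    - [12.8, 0.5, -7.5, 0, 0, 0, 8]
    - [16.1, 0.6, -9.5, 0, 0, 0, 8]
    - [19.2, 0.8, -11.4, 0, 0, 0, 8]
    - [22, 0.9, -13, 0, 0, 0, 8]
    - [24.2, 1.0, -14.3, 0, 0, 0, 8]

```text
t: 15.57
eef_pos: [0.4994, -0.1553, 0.1816]
tcp_rot: [-1.288, 1.091, -1.079]
force: [0.6, 1.0, -0.1]
opening: 0.0799
```

Request:
drive_tool:
  series:
    - [1.4, 0, -0.8, 0, 0, 0, 8]
    - [2.2, 0, -1.3, 0, 0, 0, 8]
    - [2.5, 0, -1.4, 0, 0, 0, 8]
    - [2.5, 0, -1.4, 0, 0, 0, 8]
    - [2.5, 0, -1.4, 0, 0, 0, 8]
    - [2.5, 0, -1.4, 0, 0, 0, 8]
    - [2.5, 0, -1.4, 0, 0, 0, 8]
    - [2.5, 0, -1.4, 0, 0, 0, 8]

```text
t: 16.23
eef_pos: [0.4925, -0.18, 0.1838]
tcp_rot: [-1.287, 1.087, -1.08]
force: [-0.7, 0.1, -0.2]
opening: 0.0802
```

```bash
python3 -c "
from h import *
go([.493,-.180,.048]); look('w7',['blue','red'])"
```

```text
t 16.23 tcp [ 0.4925 -0.18    0.1838] shift cm [ 0.04 13.58  0.1 ] rot [ 0.004  0.001 -0.002]
blue 961 [443.3 154.7] [426 136  35  38] cap [ 0.5624 -0.098 ] cell [ 0.5836 -0.0982]
blue 199 [333.9 253.3] [327 243  15  21] cap [ 0.501  -0.1822] cell [ 0.5066 -0.2036]
red 1249 [277.   91.1] [258  70  40  44] cap [ 0.4439 -0.0773] cell [ 0.4351 -0.0723]
```

Request:
drive_tool:
  series:
    - [0, 2.0, 0.1, 0, 0, 0, 8]
    - [0, 5.5, 0.1, 0, 0, 0, 8]
    - [0, 9, 0.1, 0, 0, 0, 8]
    - [0, 11.5, 0.1, 0, 0, 0, 8]
    - [0, 13, 0.1, 0, 0, 0, 7.5]
    - [0, 13.6, 0.1, 0, 0, 0, 7]
    - [0, 13.6, 0.1, 0, 0, 0, 6]
    - [0, 13.6, 0.1, 0, 0, 0, 5]

```text
t: 16.95
eef_pos: [0.4931, -0.1804, 0.0482]
tcp_rot: [-1.286, 1.087, -1.081]
force: [0.1, -0.2, 1.0]
opening: 0.0601
```

Request:
drive_tool:
  series:
    - [0, 0, 0, 0, 0, 0, 4.5]
    - [0, 0, 0, 0, 0, 0, 4]
    - [0, 0, 0, 0, 0, 0, 3.5]
    - [0, 0, 0, 0, 0, 0, 3]
    - [0, 0, 0, 0, 0, 0, 3]
    - [0, 0, 0, 0, 0, 0, 3]
    - [0, 0, 0, 0, 0, 0, 3]
    - [0, 0, 0, 0, 0, 0, 3]

```text
t: 17.62
eef_pos: [0.4934, -0.1806, 0.0487]
tcp_rot: [-1.286, 1.086, -1.082]
force: [-0.8, 0.2, 6.9]
opening: 0.0378
```

Request:
drive_tool:
  series:
    - [0, -0.8, 0, 0, 0, 0, 3]
    - [0, -2.5, 0, 0, 0, 0, 3]
    - [0, -5, 0, 0, 0, 0, 3]
    - [0, -8, 0, 0, 0, 0, 3]
    - [0, -11, 0, 0, 0, 0, 3]
    - [0, -13, 0, 0, 0, 0, 3]
    - [0, -14, 0, 0, 0, 0, 3]
    - [0, -14, 0, 0, 0, 0, 3]

```text
t: 18.28
eef_pos: [0.4944, -0.181, 0.1902]
tcp_rot: [-1.285, 1.084, -1.084]
force: [1.0, -0.0, -1.3]
opening: 0.0374
```

```bash
python3 -c "
from h import *
go([.5915,.171,.19])"
```

```text
t 18.28 tcp [ 0.4944 -0.181   0.1902] shift cm [-3.307e+01  1.000e-02  1.550e+01] rot [0. 0. 0.]
```

Request:
drive_tool:
  series:
    - [-1.2, 0, 0.6, 0, 0, 0, 3]
    - [-3.4, 0, 1.6, 0, 0, 0, 3]
    - [-6.4, 0, 3.0, 0, 0, 0, 3]
    - [-9.6, 0, 4.5, 0, 0, 0, 3]
    - [-12.9, 0, 6.0, 0, 0, 0, 3]
    - [-16.2, 0, 7.6, 0, 0, 0, 3]
    - [-19.5, 0, 9.1, 0, 0, 0, 3]
    - [-22.8, 0, 10.7, 0, 0, 0, 3]

```text
t: 18.95
eef_pos: [0.5593, 0.0638, 0.1859]
tcp_rot: [-1.288, 1.09, -1.079]
force: [0.5, 0.3, -1.6]
opening: 0.0374
```

Request:
drive_tool:
  series:
    - [-3.1, 0, 1.4, 0, 0, 0, 3]
    - [-5.8, 0, 2.7, 0, 0, 0, 3]
    - [-7.9, 0, 3.7, 0, 0, 0, 3]
    - [-9.3, 0, 4.4, 0, 0, 0, 3]
    - [-10.0, 0, 4.7, 0, 0, 0, 3]
    - [-10.3, 0, 4.8, 0, 0, 0, 3]
    - [-10.3, 0, 4.8, 0, 0, 0, 3]
    - [-10.3, 0, 4.8, 0, 0, 0, 3]

```text
t: 19.62
eef_pos: [0.5899, 0.1707, 0.1874]
tcp_rot: [-1.287, 1.089, -1.081]
force: [0.8, -0.3, -0.1]
opening: 0.0373
```

```bash
python3 -c "
from h import *
go([.5915,.171,.059]); print(env.sense()['opening']);look('w8',['red','yellow'],600)"
```

```text
t 19.62 tcp [0.5899 0.1707 0.1874] shift cm [ 0.02 12.84  0.23] rot [ 0.005 -0.    -0.002]
0.03733985071461998
red 6461 [326.7  74.4] [288  32  80  86] cap [0.5718 0.2892] cell [0.5706 0.298 ]
yellow 3128 [326.5 153.4] [290 119  74  74] cap [0.5802 0.2396] cell [0.5812 0.2361]
yellow 1135 [326.2 160.9] [307 141  39  40] cap [0.5809 0.2345] cell [0.582  0.2298]
yellow 4889 [372.8 457. ] [176 443 363  25] cap [ 0.6719 -0.0299] cell [ 0.6956 -0.1004]
```

Yellow's cap projects to (0.581, 0.2345), matching the cell. Lowering blue.

Request:
drive_tool:
  series:
    - [0, 2, 0.2, 0, 0, 0, 3]
    - [0, 5, 0.2, 0, 0, 0, 3]
    - [0, 8, 0.2, 0, 0, 0, 3]
    - [0, 10.5, 0.2, 0, 0, 0, 3]
    - [0, 12, 0.2, 0, 0, 0, 3]
    - [0, 12.5, 0.2, 0, 0, 0, 3]
    - [0, 12.7, 0.2, 0, 0, 0, 3]
    - [0, 12.8, 0.2, 0, 0, 0, 3]

```text
t: 20.33
eef_pos: [0.5922, 0.1718, 0.0603]
tcp_rot: [-1.285, 1.088, -1.082]
force: [0.3, -1.2, -0.8]
opening: 0.0378
```

Request:
drive_tool:
  series:
    - [0, 0.1, 0, 0, 0, 0, 3]
    - [0, 0.1, 0, 0, 0, 0, 3]
    - [0, 0.1, 0, 0, 0, 0, 3.5]
    - [0, 0.1, 0, 0, 0, 0, 4]
    - [0, 0.1, 0, 0, 0, 0, 4.5]
    - [0, 0.1, 0, 0, 0, 0, 5.2]
    - [0, 0.1, 0, 0, 0, 0, 6]
    - [0, 0.1, 0, 0, 0, 0, 6]

```text
t: 21.0
eef_pos: [0.5918, 0.1724, 0.0589]
tcp_rot: [-1.286, 1.087, -1.081]
force: [-0.2, 0.1, 0.4]
opening: 0.0589
```

Request:
drive_tool:
  series:
    - [0, -0.5, 0, 0, 0, 0, 6.5]
    - [0, -2, 0, 0, 0, 0, 7]
    - [0, -5, 0, 0, 0, 0, 7]
    - [0, -8, 0, 0, 0, 0, 7]
    - [0, -11, 0, 0, 0, 0, 7]
    - [0, -13, 0, 0, 0, 0, 7.5]
    - [0, -13.5, 0, 0, 0, 0, 8]
    - [0, -13.5, 0, 0, 0, 0, 8]

```text
t: 21.67
eef_pos: [0.5933, 0.1724, 0.1957]
tcp_rot: [-1.283, 1.085, -1.082]
force: [0.4, -0.0, -0.3]
opening: 0.0798
```

```bash
python3 -c "
from h import *
go([.444,-.078,.185]); look('w9',['blue','yellow'])"
```

```text
t 21.67 tcp [0.5933 0.1724 0.1957] shift cm [ 22.18   1.02 -18.93] rot [ 0.     0.    -0.002]
blue 4529 [584.5 231.7] [521 158 119 148] cap [0.7923 0.2166] cell [0.8436 0.2073]
blue 268 [317.  196.3] [294 194  58   8] cap [0.5825 0.2089] cell [0.5834 0.1978]
blue 950 [317.  247.1] [290 223  52  40] cap [0.5891 0.169 ] cell [0.5915 0.1483]
yellow 3002 [321.9 154.7] [286 121  72  72] cap [0.5811 0.2395] cell [0.5815 0.2358]
yellow 1055 [320.1 161.6] [302 143  37  38] cap [0.5806 0.2345] cell [0.5809 0.2295]
yellow 618 [149.3 395.5] [138 360  32  65] cap [0.4606 0.0007] cell [ 0.4321 -0.0605]
yellow 471 [498.4 403. ] [483 366  26  59] cap [0.7798 0.0467] cell [ 0.8281 -0.0035]
yellow 4982 [473.  456.8] [278 443 356  25] cap [ 0.7765 -0.0207] cell [ 0.824 -0.087]
```

Request:
drive_tool:
  series:
    - [2.4, 0.1, -2.1, 0, 0, 0, 8]
    - [5.1, 0.3, -4.4, 0, 0, 0, 8]
    - [7.9, 0.4, -6.7, 0, 0, 0, 8]
    - [10.7, 0.5, -9.1, 0, 0, 0, 8]
    - [13.5, 0.6, -11.5, 0, 0, 0, 8]
    - [16.2, 0.8, -13.8, 0, 0, 0, 8]
    - [18.6, 0.9, -15.9, 0, 0, 0, 8]
    - [20.4, 1.0, -17.4, 0, 0, 0, 8]

```text
t: 22.38
eef_pos: [0.4519, -0.0596, 0.1821]
tcp_rot: [-1.289, 1.092, -1.078]
force: [0.2, -0.2, -0.2]
opening: 0.0804
```

Request:
drive_tool:
  series:
    - [1.1, 0, -0.9, 0, 0, 0, 8]
    - [1.7, 0, -1.4, 0, 0, 0, 8]
    - [1.8, 0, -1.5, 0, 0, 0, 8]
    - [1.8, 0, -1.5, 0, 0, 0, 8]
    - [1.8, 0, -1.5, 0, 0, 0, 8]
    - [1.8, 0, -1.5, 0, 0, 0, 8]
    - [1.8, 0, -1.5, 0, 0, 0, 8]
    - [1.8, 0, -1.5, 0, 0, 0, 8]

```text
t: 23.05
eef_pos: [0.4436, -0.078, 0.1841]
tcp_rot: [-1.287, 1.087, -1.08]
force: [-0.1, 1.2, 0.3]
opening: 0.08
```

```bash
python3 -c "
from h import *
go([.444,-.0775,.048]); look('w10',['blue','red'])"
```

```text
t 23.05 tcp [ 0.4436 -0.078   0.1841] shift cm [-1.000e-02  1.361e+01  1.000e-01] rot [ 0.004  0.001 -0.002]
blue 697 [467.5 297.4] [452 284  32  28] cap [ 0.5627 -0.0986] cell [ 0.5962 -0.1247]
red 635 [325.4 247.9] [308 233  34  31] cap [ 0.445  -0.0771] cell [ 0.4488 -0.0977]
```

Request:
drive_tool:
  series:
    - [0, 2.0, 0.1, 0, 0, 0, 8]
    - [0, 5.5, 0.1, 0, 0, 0, 8]
    - [0, 9, 0.1, 0, 0, 0, 8]
    - [0, 11.5, 0.1, 0, 0, 0, 8]
    - [0, 13, 0.1, 0, 0, 0, 7.5]
    - [0, 13.6, 0.1, 0, 0, 0, 7]
    - [0, 13.6, 0.1, 0, 0, 0, 6]
    - [0, 13.6, 0.1, 0, 0, 0, 5]

```text
t: 23.77
eef_pos: [0.4441, -0.0781, 0.0484]
tcp_rot: [-1.286, 1.087, -1.081]
force: [1.1, -1.0, 0.3]
opening: 0.0601
```

Request:
drive_tool:
  series:
    - [0, 0, 0, 0, 0, 0, 4.5]
    - [0, 0, 0, 0, 0, 0, 4]
    - [0, 0, 0, 0, 0, 0, 3.5]
    - [0, 0, 0, 0, 0, 0, 3]
    - [0, 0, 0, 0, 0, 0, 3]
    - [0, 0, 0, 0, 0, 0, 3]
    - [0, 0, 0, 0, 0, 0, 3]
    - [0, 0, 0, 0, 0, 0, 3]

```text
t: 24.43
eef_pos: [0.4444, -0.0783, 0.049]
tcp_rot: [-1.285, 1.086, -1.082]
force: [-1.7, -0.8, 7.9]
opening: 0.0378
```

Request:
drive_tool:
  series:
    - [0, -0.8, 0, 0, 0, 0, 3]
    - [0, -2.5, 0, 0, 0, 0, 3]
    - [0, -5, 0, 0, 0, 0, 3]
    - [0, -8, 0, 0, 0, 0, 3]
    - [0, -11, 0, 0, 0, 0, 3]
    - [0, -13, 0, 0, 0, 0, 3]
    - [0, -14, 0, 0, 0, 0, 3]
    - [0, -14, 0, 0, 0, 0, 3]

```text
t: 25.1
eef_pos: [0.4456, -0.0785, 0.1904]
tcp_rot: [-1.284, 1.084, -1.084]
force: [0.0, -0.5, -1.0]
opening: 0.0377
```

```bash
python3 -c "
from h import *
go([.570,.298,.19])"
```

```text
t 25.1 tcp [ 0.4456 -0.0785  0.1904] shift cm [-35.02   0.06  18.6 ] rot [-0.  0. -0.]
```

Request:
drive_tool:
  series:
    - [-1.2, 0, 0.6, 0, 0, 0, 3]
    - [-3.4, 0, 1.8, 0, 0, 0, 3]
    - [-6.4, 0, 3.4, 0, 0, 0, 3]
    - [-9.6, 0, 5.1, 0, 0, 0, 3]
    - [-12.9, 0, 6.8, 0, 0, 0, 3]
    - [-16.2, 0, 8.6, 0, 0, 0, 3]
    - [-19.5, 0, 10.4, 0, 0, 0, 3]
    - [-22.8, 0, 12.1, 0, 0, 0, 3]

```text
t: 25.77
eef_pos: [0.5246, 0.1684, 0.1862]
tcp_rot: [-1.289, 1.089, -1.08]
force: [1.5, 0.1, -0.9]
opening: 0.0374
```

Request:
drive_tool:
  series:
    - [-3.2, 0, 1.7, 0, 0, 0, 3]
    - [-6.2, 0, 3.3, 0, 0, 0, 3]
    - [-8.8, 0, 4.7, 0, 0, 0, 3]
    - [-10.8, 0, 5.7, 0, 0, 0, 3]
    - [-11.8, 0, 6.3, 0, 0, 0, 3]
    - [-12.2, 0, 6.5, 0, 0, 0, 3]
    - [-12.2, 0, 6.5, 0, 0, 0, 3]
    - [-12.2, 0, 6.5, 0, 0, 0, 3]

```text
t: 26.43
eef_pos: [0.5681, 0.2967, 0.1871]
tcp_rot: [-1.288, 1.089, -1.081]
force: [-1.0, 0.3, -1.4]
opening: 0.0373
```

```bash
python3 -c "
from h import *
go([.570,.298,.059]); print(env.sense()['opening'])"
```

```text
t 26.43 tcp [0.5681 0.2967 0.1871] shift cm [-0.08 12.81  0.29] rot [ 0.006 -0.    -0.001]
0.03730636880816966
```

Request:
drive_tool:
  series:
    - [0, 2, 0.2, 0, 0, 0, 3]
    - [0, 5, 0.2, 0, 0, 0, 3]
    - [0, 8, 0.2, 0, 0, 0, 3]
    - [0, 10.5, 0.2, 0, 0, 0, 3]
    - [0, 12, 0.2, 0, 0, 0, 3]
    - [0, 12.5, 0.2, 0, 0, 0, 3]
    - [0, 12.7, 0.2, 0, 0, 0, 3]
    - [0, 12.8, 0.2, 0, 0, 0, 3]

```text
t: 27.1
eef_pos: [0.5706, 0.2978, 0.0606]
tcp_rot: [-1.285, 1.088, -1.081]
force: [-0.4, 0.1, -0.3]
opening: 0.0373
```

Request:
drive_tool:
  series:
    - [0, 0.1, 0, 0, 0, 0, 3]
    - [0, 0.1, 0, 0, 0, 0, 3]
    - [0, 0.1, 0, 0, 0, 0, 3.5]
    - [0, 0.1, 0, 0, 0, 0, 4]
    - [0, 0.1, 0, 0, 0, 0, 4.5]
    - [0, 0.1, 0, 0, 0, 0, 5.2]
    - [0, 0.1, 0, 0, 0, 0, 6]
    - [0, 0.1, 0, 0, 0, 0, 6]

```text
t: 27.77
eef_pos: [0.5703, 0.2986, 0.0592]
tcp_rot: [-1.286, 1.087, -1.081]
force: [-0.7, 0.7, 0.4]
opening: 0.0592
```

Request:
drive_tool:
  series:
    - [0, -0.5, 0, 0, 0, 0, 6.5]
    - [0, -2, 0, 0, 0, 0, 7]
    - [0, -5, 0, 0, 0, 0, 7]
    - [0, -8, 0, 0, 0, 0, 7]
    - [0, -11, 0, 0, 0, 0, 7]
    - [0, -14, 0, 0, 0, 0, 7.5]
    - [0, -16, 0, 0, 0, 0, 8]
    - [0, -16, 0, 0, 0, 0, 8]

```text
t: 28.43
eef_pos: [0.5735, 0.2996, 0.2259]
tcp_rot: [-1.277, 1.083, -1.082]
force: [0.8, 1.0, -0.1]
opening: 0.0796
```

Request:
drive_tool:
  series:
    - [-2, 0, -2, 0, 0, 0, 8]
    - [-4, 0, -4, 0, 0, 0, 8]
    - [-6, 0, -6, 0, 0, 0, 8]
    - [-8, 0, -8, 0, 0, 0, 8]
    - [-10, 0, -10, 0, 0, 0, 8]
    - [-11, 0, -11, 0, 0, 0, 8]
    - [-11, 0, -11, 0, 0, 0, 8]
    - [-11, 0, -11, 0, 0, 0, 8]

```text
t: 29.1
eef_pos: [0.4439, 0.3884, 0.2198]
tcp_rot: [-1.287, 1.086, -1.08]
force: [1.2, 0.6, -0.1]
opening: 0.0801
```

Run:
```python
from h import *
for n,z in(("top",.087),("side",.085)):
    c=cam(n); im=env.capture(n); cv2.imwrite(f"pics/{n}1.png",im[:,:,::-1])
a=cv2.imread("pics/top1.png")[180:320,140:500]; b=cv2.imread("pics/side1.png")[140:400,230:430]
a=cv2.resize(a,None,fx=1.6,fy=1.6,interpolation=2); b=cv2.resize(b,None,fx=1.3,fy=1.3,interpolation=2)
o=np.zeros((a.shape[0]+b.shape[0],max(a.shape[1],b.shape[1]),3),np.uint8); o[:a.shape[0],:a.shape[1]]=a; o[a.shape[0]:,:b.shape[1]]=b
cv2.imwrite("pics/fin.png",o)
c=cam("top"); im=cv2.imread("pics/top1.png")[:,:,::-1].copy()
for k in("red","blue"): print([(k,n[0],onz(c,n[1],.085)[:2].round(4)) for n in blobs(im,k,60) if n[0]<200])
```

```text
[('red', np.int32(167), array([0.5708, 0.3028])), ('red', np.int32(162), array([ 0.5182, -0.3082]))]
[('blue', np.int32(81), array([0.6237, 0.6358])), ('blue', np.int32(136), array([ 0.5601, -0.0968]))]
```

View pics/fin.png

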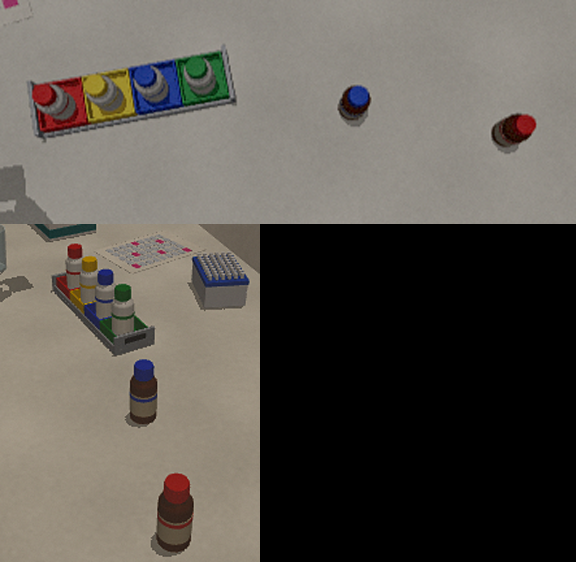

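The final picture shows all four white bottles upright in their matching cells, with the caps in the crop at (43,95), (98,88), (145,77) and (197,67). Both ambers are unmoved, and the arm is clear of everything.

```bash
python3 -c "
from bench import env
print(env.sign_off())"
```

```text
the job is handed in; nothing more can be done
None
```

The job is handed in: all four white bottles were picked up, set down gently and released in the cell matching their cap colour. That took about 29 s of the 112 s allowed. `sign_off()` gives no verdict, so I only have my own checks.

- **White bottles:** the last top and side pictures show each one upright in its own cell. In the wrist check, yellow's cap was within about 2 mm of its cell centre. Red's cap reads about 5 mm from its cell centre in the top view. I assumed a cap height of 85 mm there, but the cap sits about 10 mm higher in the rack, so part of that is likely parallax. I did not measure green and blue to the millimetre after placing; they were only seen in the pictures.
- **Amber bottles:** both still stand, and the top view puts them within 1 mm of where they started.
- **Robot:** the arm is clear of everything. The wrist force readings stayed under 8 N.
- **Camera disagreement:** the top and wrist cameras differed by about 2–3 mm on the cell positions, and I placed close to the wrist camera's values.

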